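# Rack the impact sockets on the shop's display rail

### The arm

A 7-joint arm with a two-finger parallel gripper is mounted at the origin on the work surface. World frame = base frame: x ahead of the robot, y to its left, z up, the work surface at z = 0. Lengths are in m, angles in rad, forces in N, time in s.
With the tool pointing down it reaches from about 0.4 to 0.85 m from the base axis. Payload 10.4 kg.
Tool frame: the origin (TCP) lies midway between the tips of the shut fingers; the grasp point (between the pads) lies 19 mm behind it; z points along the fingers, y is the line along which they close (so a half turn about z gives the same grasp; the last joint's range is limited). The gripper opens to 85 mm and grips with 20 to 120 N. Pads are 22 mm wide; open, the fingers measure 114 mm over their backs; the gripper's body (76 mm by 85 mm) begins 54 mm behind the grasp point. The pads swing forward as they close: fully open they stand 13 mm farther back than shut.
Start: joints at [1.216, 0.332, -0.065, 1.46, 0.022, 1.35, -0.088], TCP at [0.204, -0.591, 0.231] pointing down, gripper open.
Joint ranges: [-2.6, 2.6], [-0.5, 2.12], [-1.47, 1.34], [0.16, 2.42], [-1.27, 4.41], [0.06, 2.06], [-2.6, 2.6]. Speed limits (rad/s): [2.22, 2.22, 2.79, 2.79, 3.14, 3.14, 3.14].

### API

Orientations are given as [roll, pitch, yaw] about the fixed x, y, z axes, in that order (R = Rz(yaw) Ry(pitch) Rx(roll)).
In Python, from workcell import get_obs, imaging, order gives the robot as it stands.
- The arm moves only by the shell command python3 -m crank 'ROWS'. ROWS is JSON, a list that holds one entry, the list of rows, each a list of 7 numbers: the closure, from 0 (fully open) to 1 (shut), then the shift along the tool's x, y, z in units of 25 mm (1.0 is 25 mm), then the turn, a rotation vector about the tool's x, y, z in units of 6 degrees (1.0 is 6 degrees). A call has 1 to 8 rows; each row shifts and turns the commanded pose from where the row before left it, along the tool's axes as they then stand; what a row does not reach is not made up. A row lasts 1/12 s, in which the tool goes at most 41.7 mm and 7.16 degrees, less where a joint would pass 70% of its speed; a pose out of reach is approached as far as the arm can. A call is refused whole if a number of a shift passes 1 or a number of a turn 1, either way. A call with a gripper value outside its range is refused whole. The fingers move at their own pace and stop on an object; the grip force is fixed at half the most. Time passes only in rows, so rows that do not move let the fingers close. It gives the time, the measured TCP pose, the force, the opening and the grip force at its end, in the units of the state.
- get_obs(): the state, without advancing time (a new reading comes with each control period).
- imaging.get_image(name): name is "scene" or "top" or "wrist"; returns a dict with "frame" (384x512x3 uint8, blue, green, red), "z_map" (384x512 float32, m along the optical axis (not along the pixel's ray), 0 where there is no reading), "intrinsics" (3x3 intrinsics, pixels), "k1" (the pictures are not rectified: a ray, as slopes to the right and down, at radius r is drawn at 1 + k1 r^2 times it, then the intrinsics apply), "T" (4x4, takes a point from camera to world coordinates). Camera axes: x right, y down, z forward; pixel columns grow to the right and rows downward; lengths in m; the calibration is good to about 2 mm. A picture is of the moment at which its call begins.
- order.sign_off(): hands the job in; it is judged then, once.
The state is a dict: "clock": time; "joint_pos": joint angles; "qvel": joint speeds; "effort": joint torques, N m; "eef_pos": TCP position; "ee_rot": TCP orientation; "force": force on the tool from outside, world axes, zero at the start; "ft_torque": the same for the moment, N m; "opening": finger opening in m; "gripper_force": force on a finger pad.
Only numpy, scipy, OpenCV 4.12 (cv2) and the standard library are available. Lean on these libraries where they do the work, as an engineer would, in place of code of your own. Each camera call takes 0.05 s, during which the arm holds its last target. There are 200 camera calls.

### The job

Four impact sockets of different sizes stand in a mixed-up row on the wooden batten they came in on. Move them one at a time to the aluminium display rail, each onto the holder made for its size (the black disc at the foot of the post is just as wide as its socket), mouth down over the post, upright and fully down on the disc. Do not shift or knock over the oil bottle or the tape measure standing beside the racks.

Things in the scene. Friction and masses are not known exactly. Their poses are not given: they have to be found in the camera images.
- socket_24: smallest loose impact socket, dark steel, about 200 g: 34 mm across over its lower 32 mm, 33 mm at the top, 46 mm tall, mouth down. Mouth: round bore 24 mm wide, 30 mm deep. Origin: centre of the mouth, 12 mm above the counter; z up. Four in a row, any order, about 80 mm apart, each loose over a pin (8 x 22 mm tall: lift it clear) of a fixed wooden batten (64 x 340 x 12 mm)
- socket_30: second smallest loose impact socket, dark steel, about 320 g: 42 mm across over its lower 33 mm, 36 mm at the top, 50 mm tall, mouth down. Mouth: round bore 30 mm wide, 31 mm deep. Origin: centre of the mouth, 12 mm above the counter; z up. Four in a row, any order, about 80 mm apart, each loose over a pin (8 x 22 mm tall: lift it clear) of a fixed wooden batten (64 x 340 x 12 mm)
- socket_36: second largest loose impact socket, dark steel, about 460 g: 50 mm across over its lower 34 mm, 40 mm at the top, 54 mm tall, mouth down. Mouth: round bore 36 mm wide, 32 mm deep. Origin: centre of the mouth, 12 mm above the counter; z up. Four in a row, any order, about 80 mm apart, each loose over a pin (8 x 22 mm tall: lift it clear) of a fixed wooden batten (64 x 340 x 12 mm)
- socket_41: largest loose impact socket, dark steel, about 620 g: 58 mm across over its lower 35 mm, 44 mm at the top, 58 mm tall, mouth down. Mouth: round bore 41 mm wide, 33 mm deep. Origin: centre of the mouth, 12 mm above the counter; z up. Four in a row, any order, about 80 mm apart, each loose over a pin (8 x 22 mm tall: lift it clear) of a fixed wooden batten (64 x 340 x 12 mm)
- holder_24: holder of the smallest socket: black disc 34 mm across, 4 mm thick, steel post 10 mm thick rising 24 mm above it (6.5 to 7 mm play all round in its socket). Origin: centre of the disc's underside, 8 mm above the counter (disc top, the seat: 12 mm); z up, y along the rail. Four in a row, any order, 80 mm apart, on a fixed aluminium rail 66 x 376 mm, 8 mm high (lips 11, ends 13)
- holder_30: holder of the second smallest socket: black disc 42 mm across, 4 mm thick, steel post 16 mm thick rising 24 mm above it (6.5 to 7 mm play all round in its socket). Origin: centre of the disc's underside, 8 mm above the counter (disc top, the seat: 12 mm); z up, y along the rail. Four in a row, any order, 80 mm apart, on a fixed aluminium rail 66 x 376 mm, 8 mm high (lips 11, ends 13)
- holder_36: holder of the second largest socket: black disc 50 mm across, 4 mm thick, steel post 22 mm thick rising 24 mm above it (6.5 to 7 mm play all round in its socket). Origin: centre of the disc's underside, 8 mm above the counter (disc top, the seat: 12 mm); z up, y along the rail. Four in a row, any order, 80 mm apart, on a fixed aluminium rail 66 x 376 mm, 8 mm high (lips 11, ends 13)
- holder_41: holder of the largest socket: black disc 58 mm across, 4 mm thick, steel post 28 mm thick rising 24 mm above it (6.5 to 7 mm play all round in its socket). Origin: centre of the disc's underside, 8 mm above the counter (disc top, the seat: 12 mm); z up, y along the rail. Four in a row, any order, 80 mm apart, on a fixed aluminium rail 66 x 376 mm, 8 mm high (lips 11, ends 13)
- oil_bottle: a bystander: loose yellow oil bottle with red cap, 44 mm across, 110 mm tall, standing on the counter about 105 mm beyond the last holder at one end of the rail (a loose blue carton, 35 mm high, lies at the other end). Origin: centre of its underside, z up.
- tape_measure: a bystander: loose yellow and black tape measure, 62 x 38 mm (x, y) and 62 mm tall, standing on the counter about 110 mm beyond the last pin at one end of the batten (a loose padlock, 22 mm high, lies at the other end). Origin: centre of its underside, z up.
Not all that is in view belongs to the job. What is shaped like the socket_24 but blue or red is not meant.

How it is judged:
By the outcome, as a careful person would: the job done as asked, in the order asked, and still so for the second after the job is handed in, with the robot touching nothing.
It also fails if it takes over 99 s, if anything falls off the work surface, if the arm or the gripper's body presses on something with over 40 N, if the wrist force passes 120 N, or if a joint passes its speed limit or range.

## Working session

There is one attempt and no reset: what is moved stays moved. The work goes in short steps, Python scripts to look and compute and a shell command to move; the robot and the scene stay as the last step left them, time stands still between calls to the robot, and variables do not carry over. Pictures are saved under pics/ and viewed, at most 14 in all, crops included, and the job is handed in when it is done.

```bash
ls; mkdir -p pics
cat > h.py <<'E'
import numpy as np, cv2
from workcell import get_obs, imaging, order
def cap(n): return imaging.get_image(n)
def ray(im,u,v):
    K=im["intrinsics"];k=im["k1"]
    d=np.array([(u-K[0,2])/K[0,0],(v-K[1,2])/K[1,1]]);s=d.copy()
    for _ in range(20): s=d/(1+k*(s@s))
    return np.array([s[0],s[1],1.])
def onplane(im,u,v,z):
    T=im["T"];r=T[:3,:3]@ray(im,u,v);o=T[:3,3]
    return o+r*(z-o[2])/r[2]
def cloud(im):
    K=im["intrinsics"];k=im["k1"];h,w=im["z_map"].shape
    u,v=np.meshgrid(np.arange(w),np.arange(h))
    d=np.stack([(u-K[0,2])/K[0,0],(v-K[1,2])/K[1,1]],-1);s=d.copy()
    for _ in range(20): s=d/(1+k*(s**2).sum(-1,keepdims=True))
    P=np.dstack([s,np.ones((h,w))])*im["z_map"][...,None]
    return P@im["T"][:3,:3].T+im["T"][:3,3]
E
python3 - <<'E'
from h import *
import pickle
o=get_obs();print(o)
D={}
for n in ("top","scene","wrist"):
    D[n]=cap(n);cv2.imwrite(f"pics/{n}0.png",D[n]["frame"]);print(n,D[n]["T"].round(3).tolist(),D[n]["intrinsics"].tolist(),D[n]["k1"])
pickle.dump(D,open("d0.pkl","wb"))
E
```

```text
pics
{'clock': 0.0, 'joint_pos': array([ 1.21638913,  0.33285989, -0.064701  ,  1.46090065,  0.0215872 ,
        1.34986582, -0.08848341]), 'qvel': array([-3.92227205e-04, -8.80953181e-04,  7.39297613e-06, -3.09222370e-04,
       -1.03097504e-03, -3.32768876e-04,  8.43364752e-04]), 'effort': array([-5.37071319e-04, -6.25451016e+01,  4.81787429e-02, -3.91608238e+01,
        1.58715929e-02,  9.89404827e-03, -3.84815132e-05]), 'eef_pos': array([ 0.20348384, -0.59058181,  0.23054281]), 'ee_rot': array([-3.14025459e+00,  4.67985075e-05,  3.31842073e-01]), 'force': array([ 0.0881367 , -0.70042948,  0.35504973]), 'ft_torque': array([-0.01066598, -0.00534522,  0.06176141]), 'gripper_force': 0.0, 'opening': 0.08524309948525848}
top [[0.022, -0.995, 0.1, 0.401], [-1.0, -0.021, 0.011, -0.001], [-0.009, -0.1, -0.995, 0.829], [0.0, 0.0, 0.0, 1.0]] [[378.88465237805184, 0.0, 261.63244152364], [0.0, 378.88465237805184, 191.2457190237233], [0.0, 0.0, 1.0]] -0.04871525050371907
scene [[-0.163, 0.645, -0.747, 1.168], [0.986, 0.116, -0.116, 0.11], [0.012, -0.756, -0.655, 0.626], [0.0, 0.0, 0.0, 1.0]] [[401.24543290365546, 0.0, 255.07393933041834], [0.0, 401.24543290365546, 191.4791649838975], [0.0, 0.0, 1.0]] -0.137124586377855
wrist [[0.327, -0.906, -0.268, 0.271], [-0.945, -0.314, -0.091, -0.567], [-0.001, 0.283, -0.959, 0.373], [0.0, 0.0, 0.0, 1.0]] [[298.636875656894, 0.0, 255.04701548873612], [0.0, 298.636875656894, 191.11988817473207], [0.0, 0.0, 1.0]] -0.04860665727857747
```

View pics/top0.png

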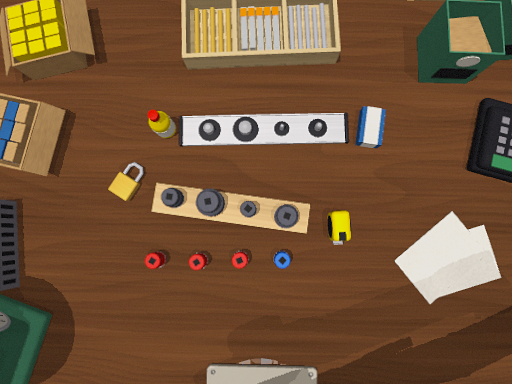

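View pics/scene0.png

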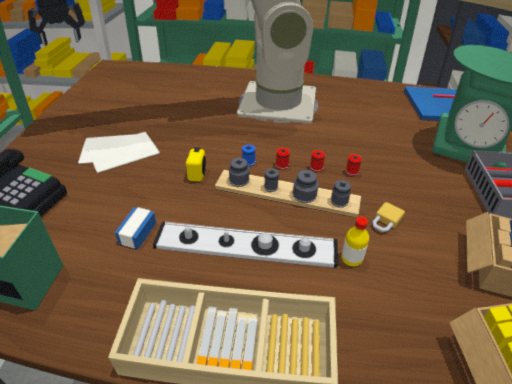

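The top view shows sockets at (172,197), (209,202), (248,209) and (287,216). The holders are at (209,129), (245,128), (281,128) and (317,127). Possible lookalikes are the red sockets at (154,260), (198,261) and (240,260) and the blue one at (282,260); none of these is dark steel, and none stands on the batten. Next I measure sizes and positions.

Run:
```python
from h import *
import pickle
D=pickle.load(open("d0.pkl","rb"))
im=D["top"];P=cloud(im);f=im["frame"]
S=[(172,197),(209,202),(248,209),(287,216)];H=[(209,129),(245,128),(281,128),(317,127)]
yy,xx=np.mgrid[:384,:512]
for n in ("top","scene"):
  im=D[n];P=cloud(im)
  for (u,v) in S:
    c0=onplane(D["top"],u,v,.06)
    m=(np.hypot(P[...,0]-c0[0],P[...,1]-c0[1])<.037)&(P[...,2]>.022)
    zt=np.percentile(P[m][:,2],95)
    t=P[m&(P[...,2]>zt-.006)];c,r=cv2.minEnclosingCircle(t[:,:2].astype(np.float32))
    a=P[m];c2,r2=cv2.minEnclosingCircle(a[:,:2].astype(np.float32))
    print(n,"S",(u,v),"ztop %.3f"%zt,"topc",np.round(c,4),"r %.4f"%r,"all",np.round(c2,4),"%.4f"%r2,m.sum())
im=D["top"]
g=cv2.cvtColor(im["frame"],cv2.COLOR_BGR2GRAY)
for (u,v) in H:
    m=((g<75)&(np.hypot(xx-u,yy-v)<18)).astype(np.uint8)
    n,l,st,ce=cv2.connectedComponentsWithStats(m);k=1+st[1:,4].argmax()
    ys,xs=np.where(l==k)
    pts=np.array([onplane(im,a,b,.012)[:2] for a,b in zip(xs,ys)],np.float32)
    c,r=cv2.minEnclosingCircle(pts);e=np.sqrt(len(xs))
    print("H",(u,v),np.round(c,4),"r %.4f"%r,st[k])
for n,(u,v) in dict(bottle=(161,123),tape=(340,226)).items():
    P=cloud(im); c0=onplane(im,u,v,.05);m=(np.hypot(P[...,0]-c0[0],P[...,1]-c0[1])<.06)&(P[...,2]>.02);a=P[m];print(n,a.min(0).round(3),a.max(0).round(3))
cr=im["frame"][105:235,140:360];cv2.imwrite("pics/crop.png",cv2.resize(cr,None,fx=3.6,fy=3.6,interpolation=cv2.INTER_CUBIC))
```

```text
top S (172, 197) ztop 0.062 topc [0.4634 0.1985] r 0.0184 all [0.463  0.1973] 0.0207 359
top S (209, 202) ztop 0.070 topc [0.4549 0.1168] r 0.0220 all [0.4547 0.1169] 0.0291 627
top S (248, 209) ztop 0.058 topc [0.4426 0.0359] r 0.0163 all [0.4423 0.0358] 0.0167 217
top S (287, 216) ztop 0.066 topc [ 0.4294 -0.0435] r 0.0199 all [ 0.4292 -0.0435] 0.0250 455
scene S (172, 197) ztop 0.062 topc [0.4665 0.1972] r 0.0191 all [0.4679 0.1967] 0.0213 390
scene S (209, 202) ztop 0.070 topc [0.4581 0.1148] r 0.0224 all [0.4598 0.1157] 0.0292 603
scene S (248, 209) ztop 0.058 topc [0.4452 0.0364] r 0.0169 all [0.4464 0.0378] 0.0182 260
scene S (287, 216) ztop 0.066 topc [ 0.4324 -0.0424] r 0.0215 all [ 0.4336 -0.0426] 0.0248 447
H (209, 129) [0.6178 0.1266] r 0.0239 [199 119  21  22 234]
H (245, 128) [0.6212 0.0469] r 0.0277 [234 117  24  24 304]
H (281, 128) [ 0.6241 -0.0326] r 0.0158 [275 122  14  13 126]
H (317, 127) [ 0.6271 -0.111 ] r 0.0198 [309 119  18  18 190]
bottle [0.599 0.202 0.02 ] [0.641 0.245 0.111]
tape [ 0.38  -0.175  0.02 ] [ 0.442 -0.134  0.063]
```

View pics/crop.png

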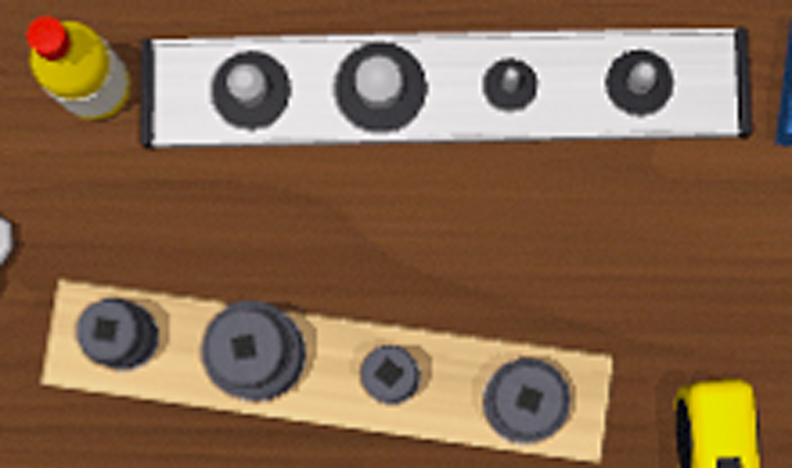

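The choice is clear from size and height. In the crop, left to right, the sockets are 30, 41, 24 and 36, and the holders are 36, 41, 24 and 30. I cross-check the holders in the scene view and turn the wrist first, keeping one constant yaw of about 1.52 so the fingers close across both racks.

```bash
cat >> h.py <<'E'
YAW=1.52
def todo(x,y,z):
    from scipy.spatial.transform import Rotation as Ro
    o=get_obs();R=Ro.from_euler("xyz",o["ee_rot"])
    G=Ro.from_euler("xyz",[np.pi,0,YAW]);d=np.array([x,y,z])-o["eef_pos"]
    print("t %.2f"%o["clock"],"pos",o["eef_pos"].round(4),"turn units",np.degrees((R.inv()*G).as_rotvec()).round(2)/6,
      "shift units now",(R.inv().apply(d)/.025).round(2),"after turn",(G.inv().apply(d)/.025).round(2),"F",o["force"].round(1),"open",round(o["opening"],4),"grip",round(o["gripper_force"],1))
E
python3 - <<'E'
from h import *
import pickle
D=pickle.load(open("d0.pkl","rb"));im=D["scene"]
g=cv2.cvtColor(im["frame"],cv2.COLOR_BGR2GRAY);yy,xx=np.mgrid[:384,:512]
P=cloud(im)
for c0 in [(.618,.1266),(.621,.047),(.624,-.033),(.627,-.111)]:
    m=(np.hypot(P[...,0]-c0[0],P[...,1]-c0[1])<.038)&(g<70)&(P[...,2]<.02)
    ys,xs=np.where(m)
    pts=np.array([onplane(im,a,b,.012)[:2] for a,b in zip(xs,ys)],np.float32)
    c,r=cv2.minEnclosingCircle(pts);print(np.round(c,4),round(r,4),len(xs))
todo(.4305,-.043,.16)
E
python3 -m crank '[[[0,0,0,0,0,0,-1],[0,0,0,0,0,0,-1],[0,0,0,0,0,0,-1],[0,0,0,0,0,0,-1],[0,0,0,0,0,0,-1],[0,0,0,0,0,0,-1],[0,0,0,0,0,0,-1],[0,0,0,0,0,0,-1]]]'
python3 -m crank '[[[0,0,1,0,0,0,-1],[0,0,1,0,0,0,-1],[0,0,1,0,0,0,-1],[0,0.5,1,0,0,0,-0.35],[0,1,1,0,0,0,0],[0,1,1,0,0,0,0],[0,1,1,0,0,0,0],[0,1,1,0,0,0,0]]]'
python3 -c "
from h import *
todo(.4305,-.043,.16)"
```

```text
[0.6224 0.1268] 0.0227 171
[0.6259 0.0477] 0.0268 219
[ 0.6288 -0.0322] 0.0149 86
[ 0.632  -0.1116] 0.0187 118
t 0.15 pos [ 0.2035 -0.5906  0.2307] turn units [-8.33333333e-03 -5.00000000e-03 -1.13466667e+01] shift units now [ 15.72 -17.75   2.85] after turn [22.34  7.96  2.83] F [ 0.6 -0.9 -0.5] open 0.0855 grip 0.0
clock: 0.82
eef_pos: [0.2036, -0.5908, 0.231]
ee_rot: [-3.141, -0.0, 1.175]
force: [-0.1, 0.3, -0.1]
opening: 0.0854
gripper_force: 0.0
clock: 1.48
eef_pos: [0.4069, -0.5063, 0.231]
ee_rot: [-3.141, -0.0, 1.52]
force: [0.3, -0.1, -0.2]
opening: 0.0851
gripper_force: 0.0
t 1.48 pos [ 0.4069 -0.5063  0.231 ] turn units [-0.00333333 -0.00333333  0.00166667] shift units now [18.56  0.    2.85] after turn [18.56 -0.    2.84] F [ 0.3 -0.1 -0.2] open 0.0851 grip 0.0
```

```bash
python3 -m crank '[[[0,1,0,0,0,0,0],[0,1,0,0,0,0,0],[0,1,0,0,0,0,0],[0,1,0,0,0,0,0],[0,1,0,0,0,0,0],[0,1,0,0,0,0,0],[0,1,0,0,0,0,0],[0,1,0,0,0,0,0]]]'
python3 -m crank '[[[0,1,0,0,0,0,0],[0,1,0,0,0,0,0],[0,1,0,0,0,0,0],[0,1,0,0,0,0,0],[0,1,0,0,0,0,0],[0,1,0,0,0,0,0],[0,1,0,0,0,0,0],[0,1,0,0,0,0,0]]]'
python3 -m crank '[[[0,1,0,0,0,0,0],[0,1,0,0,0,0,0],[0,0.56,0,0,0,0,0],[0,0,0,0,0,0,0],[0,0,0,0,0,0,0]]]'
python3 - <<'E'
from h import *
todo(.432,-.043,.02)
im=cap("wrist");cv2.imwrite("pics/w1.png",im["frame"]);P=cloud(im)
for c0 in [(.4305,-.043),(.4435,.036),(.456,.116)]:
    m=(np.hypot(P[...,0]-c0[0],P[...,1]-c0[1])<.037)&(P[...,2]>.022)&(P[...,2]<.09)
    if m.sum()<30: continue
    zt=np.percentile(P[m][:,2],95);t=P[m&(P[...,2]>zt-.006)]
    c,r=cv2.minEnclosingCircle(t[:,:2].astype(np.float32));c2,r2=cv2.minEnclosingCircle(P[m][:,:2].astype(np.float32));print(zt,c,r,c2,r2)
E
```

```text
clock: 2.15
eef_pos: [0.4158, -0.3066, 0.2311]
ee_rot: [-3.141, -0.0, 1.52]
force: [0.3, 0.2, -0.8]
opening: 0.0853
gripper_force: 0.0
clock: 2.82
eef_pos: [0.4259, -0.1069, 0.2312]
ee_rot: [-3.141, 0.0, 1.52]
force: [0.2, -0.4, 0.1]
opening: 0.0853
gripper_force: 0.0
clock: 3.23
eef_pos: [0.4293, -0.044, 0.2313]
ee_rot: [3.142, 0.001, 1.522]
force: [0.4, 0.1, 0.6]
opening: 0.0851
gripper_force: 0.0
t 3.23 pos [ 0.4293 -0.044   0.2313] turn units [0.         0.005      0.01666667] shift units now [0.05 0.11 8.45] after turn [0.05 0.11 8.45] F [0.4 0.1 0.6] open 0.0851 grip 0.0
0.06705436710662928 (0.4316354990005493, -0.04403558373451233) 0.02025628089904785 (0.4315323233604431, -0.04417921602725983) 0.025146134197711945
0.059219744195766214 (0.44442272186279297, 0.035828884690999985) 0.016475563868880272 (0.44421523809432983, 0.035986725240945816) 0.01683470420539379
0.07096119407724187 (0.4563838839530945, 0.11443918943405151) 0.021785739809274673 (0.456502228975296, 0.11469435691833496) 0.028878282755613327
```

View pics/w1.png

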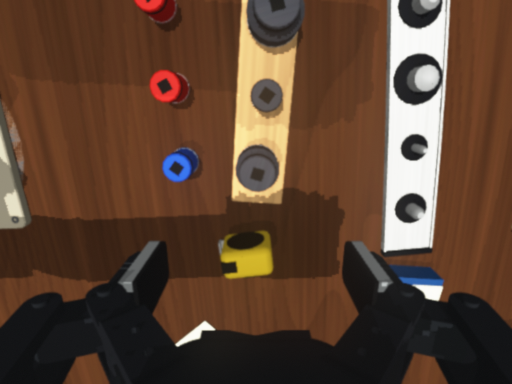

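The wrist view shows socket 36 at (258,170), 24 at (267,96), 41 at (275,15) and the holders in the column near x≈415. The positions agree with the mean of the other two cameras. I descend and grip socket 36.

```bash
python3 -m crank '[[[0,0,0.1,1,0,0,0],[0,0,0,1,0,0,0],[0,0,0,1,0,0,0],[0,0,0,1,0,0,0],[0,0,0,1,0,0,0],[0,0,0,1,0,0,0],[0,0,0,1,0,0,0],[0,0,0,0.7,0,0,0]]]'
python3 -m crank '[[[0,0,0,0.4,0,0,0],[0,0,0,0.35,0,0,0],[1,0,0,0,0,0,0],[1,0,0,0,0,0,0],[1,0,0,0,0,0,0],[1,0,0,0,0,0,0],[1,0,0,0,0,0,0],[1,0,0,0,0,0,0]]]'
python3 -m crank '[[[1,0,0,0,0,0,0],[1,0,0,0,0,0,0],[1,0,0,0,0,0,0]]]'
```

```text
clock: 3.95
eef_pos: [0.4307, -0.0457, 0.0365]
ee_rot: [-3.139, -0.0, 1.518]
force: [-0.7, -0.4, -0.4]
opening: 0.0856
gripper_force: 0.0
clock: 4.62
eef_pos: [0.4325, -0.0446, 0.0213]
ee_rot: [3.14, 0.001, 1.52]
force: [-2.2, 0.1, 5.3]
opening: 0.0474
gripper_force: 61.9
clock: 4.87
eef_pos: [0.4325, -0.0447, 0.0213]
ee_rot: [3.14, 0.001, 1.52]
force: [-2.9, 0.3, 6.1]
opening: 0.0476
gripper_force: 61.9
```

```bash
python3 -m crank '[[[1,0,0,-0.3,0,0,0],[1,0,0,-0.7,0,0,0],[1,0,0,-1,0,0,0],[1,0,0,-1,0,0,0],[1,0,0,-1,0,0,0],[1,0,0,0,0,0,0]]]'
python3 - <<'E'
from h import *
todo(.620,.1267,.021)
im=cap("wrist");cv2.imwrite("pics/w2.png",im["frame"])
g=cv2.cvtColor(im["frame"],cv2.COLOR_BGR2GRAY);P=cloud(im)
for c0 in [(.620,.127),(.6235,.0473),(.6265,-.0324),(.6295,-.1113)]:
    m=(np.hypot(P[...,0]-c0[0],P[...,1]-c0[1])<.038)&(g<70)&(P[...,2]<.02)
    ys,xs=np.where(m)
    if len(xs)<20: continue
    pts=np.array([onplane(im,a,b,.012)[:2] for a,b in zip(xs,ys)],np.float32)
    c,r=cv2.minEnclosingCircle(pts);print(np.round(c,4),round(r,4),len(xs))
s=cap("scene");cv2.imwrite("pics/s2.png",s["frame"])
cv2.imwrite("pics/ws2.png",cv2.vconcat([cv2.resize(im["frame"],(400,300)),cv2.resize(s["frame"],(400,300))]))
E
```

```text
clock: 5.37
eef_pos: [0.4344, -0.0444, 0.125]
ee_rot: [3.134, 0.002, 1.521]
force: [1.7, -0.1, -3.0]
opening: 0.0477
gripper_force: 63.4
t 5.37 pos [ 0.4344 -0.0444  0.125 ] turn units [0.06833333 0.01666667 0.00666667] shift units now [7.21 7.04 4.2 ] after turn [7.21 7.07 4.16] F [ 1.7 -0.1 -3. ] open 0.0477 grip 63.4
[0.6147 0.0466] 0.0364 2206
[ 0.6109 -0.0275] 0.0302 772
[ 0.6165 -0.1045] 0.0327 864
```

View pics/ws2.png

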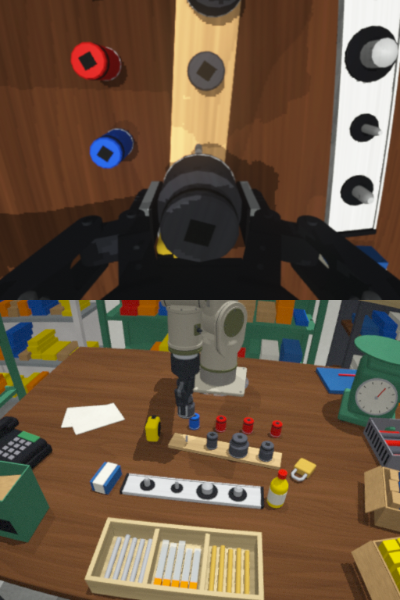

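Socket 36 is in the fingers, upright and clear of its pin. I carry it over its holder.

```bash
python3 -m crank '[[[1,0.9,0.88,0,0,0,0],[1,0.9,0.88,0,0,0,0],[1,0.9,0.88,0,0,0,0],[1,0.9,0.88,0,0,0,0],[1,0.9,0.88,0,0,0,0],[1,0.9,0.88,0,0,0,0],[1,0.9,0.88,0,0,0,0],[1,0.9,0.88,0,0,0,0]]]'
python3 -m crank '[[[1,0,0,0,0,0,0],[1,0,0,0,0,0,0],[1,0,0,0,0,0,0]]]'
python3 - <<'E'
from h import *
todo(.620,.1267,.0215)
im=cap("wrist");cv2.imwrite("pics/w3.png",im["frame"])
im2=cap("scene");P=cloud(im2);o=get_obs()["eef_pos"]
cv2.imwrite("pics/s3.png",cv2.vconcat([cv2.resize(im["frame"],(400,300)),cv2.resize(im2["frame"][190:310,160:380],(550,300))[:, :400]]))
E
```

```text
clock: 6.13
eef_pos: [0.6167, 0.1273, 0.1176]
ee_rot: [-3.138, 0.001, 1.52]
force: [1.2, -0.3, -3.3]
opening: 0.0477
gripper_force: 63.5
clock: 6.38
eef_pos: [0.6156, 0.1262, 0.1182]
ee_rot: [-3.139, 0.001, 1.521]
force: [0.8, -0.8, -4.1]
opening: 0.0475
gripper_force: 64.0
t 6.38 pos [0.6156 0.1262 0.1182] turn units [-0.02833333  0.00833333  0.00666667] shift units now [0.03 0.19 3.87] after turn [0.03 0.17 3.87] F [ 0.8 -0.8 -4.1] open 0.0475 grip 64.0
```

View pics/s3.png

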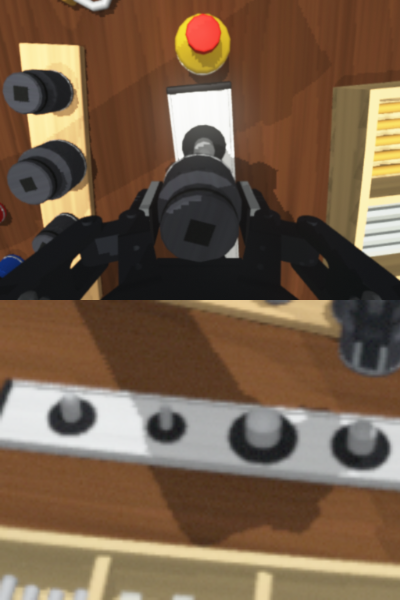

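Holder 36 at wrist (205,140) lies ahead of and below the held socket, and the bottle is clear. I shift slightly and go down in stages.

```bash
python3 -m crank '[[[1,0,0.17,1,0,0,0],[1,0,0,1,0,0,0],[1,0,0,0.3,0,0,0],[1,0,0,0,0,0,0],[1,0,0,0,0,0,0]]]'
python3 - <<'E'
from h import *
todo(.620,.1267,.0215)
E
```

```text
clock: 6.9
eef_pos: [0.6209, 0.1259, 0.0632]
ee_rot: [-3.142, 0.0, 1.52]
force: [-0.2, 0.6, -2.6]
opening: 0.0477
gripper_force: 63.9
t 6.90 pos [0.6209 0.1259 0.0632] turn units [-0.          0.00166667 -0.00166667] shift units now [ 0.03 -0.04  1.67] after turn [ 0.03 -0.04  1.67] F [-0.2  0.6 -2.6] open 0.0477 grip 63.9
```

```bash
python3 -m crank '[[[1,0,0,0.5,0,0,0],[1,0,0,0.5,0,0,0],[1,0,0,0.4,0,0,0],[1,0,0,0,0,0,0],[1,0,0,0,0,0,0]]]'; python3 -c "
from h import *
todo(.620,.1267,.0215)"
```

```text
clock: 7.32
eef_pos: [0.6203, 0.1262, 0.0266]
ee_rot: [-3.14, 0.0, 1.521]
force: [0.3, -0.4, -5.0]
opening: 0.0473
gripper_force: 63.9
t 7.32 pos [0.6203 0.1262 0.0266] turn units [-0.01666667  0.00333333  0.005     ] shift units now [ 0.02 -0.01  0.2 ] after turn [ 0.02 -0.01  0.2 ] F [ 0.3 -0.4 -5. ] open 0.0473 grip 63.9
```

The socket is over the post with no contact. I go down the last few millimetres.

```bash
python3 -m crank '[[[1,0,0,0.1,0,0,0],[1,0,0,0.06,0,0,0],[1,0,0,0.04,0,0,0],[1,0,0,0,0,0,0]]]'; python3 -m crank '[[[1,0,0,0.04,0,0,0],[1,0,0,0,0,0,0],[1,0,0,0,0,0,0]]]'
```

```text
clock: 7.65
eef_pos: [0.621, 0.1263, 0.0226]
ee_rot: [3.141, 0.0, 1.52]
force: [0.1, -0.4, -3.8]
opening: 0.0479
gripper_force: 63.9
clock: 7.9
eef_pos: [0.621, 0.1263, 0.0216]
ee_rot: [3.141, 0.0, 1.52]
force: [0.4, -0.2, -4.5]
opening: 0.0477
gripper_force: 63.9
```

```bash
python3 -m crank '[[[1,0,0,0.04,0,0,0],[1,0,0,0,0,0,0],[1,0,0,0.02,0,0,0],[1,0,0,0,0,0,0]]]'; python3 -m crank '[[[1,0,0,0.04,0,0,0],[1,0,0,0,0,0,0],[1,0,0,0,0,0,0]]]'
```

```text
clock: 8.23
eef_pos: [0.6211, 0.1264, 0.0214]
ee_rot: [3.141, 0.001, 1.52]
force: [-6.6, -2.1, 9.7]
opening: 0.0475
gripper_force: 65.5
clock: 8.48
eef_pos: [0.6211, 0.1263, 0.0214]
ee_rot: [3.141, 0.001, 1.52]
force: [-10.4, -3.8, 18.2]
opening: 0.0477
gripper_force: 66.6
```

Seated: the force went from -4.5 N to +18 N. I release and retreat.

```bash
python3 -m crank '[[[0.7,0,0,-0.02,0,0,0],[0.3,0,0,-0.02,0,0,0],[0,0,0,0,0,0,0],[0,0,0,0,0,0,0],[0,0,0,0,0,0,0]]]'; python3 -m crank '[[[0,0,0,-0.5,0,0,0],[0,0,0,-1,0,0,0],[0,0,0,-1,0,0,0],[0,0,0,-1,0,0,0],[0,0,0,0,0,0,0]]]'
python3 -c "
from h import *
todo(.4565,.1155,.021)
im=cap('wrist');cv2.imwrite('pics/w4.png',im['frame'])"
```

```text
clock: 8.9
eef_pos: [0.6212, 0.1264, 0.0201]
ee_rot: [3.141, -0.0, 1.52]
force: [0.6, 0.2, 0.5]
opening: 0.0854
gripper_force: 0.0
clock: 9.32
eef_pos: [0.6235, 0.1276, 0.1138]
ee_rot: [3.134, -0.002, 1.521]
force: [1.3, 1.1, 0.0]
opening: 0.0858
gripper_force: 0.0
t 9.32 pos [0.6235 0.1276 0.1138] turn units [ 0.07166667 -0.02        0.005     ] shift units now [-0.83 -6.68  3.66] after turn [-0.82 -6.65  3.71] F [1.3 1.1 0. ] open 0.0858 grip 0.0
```

View pics/w4.png

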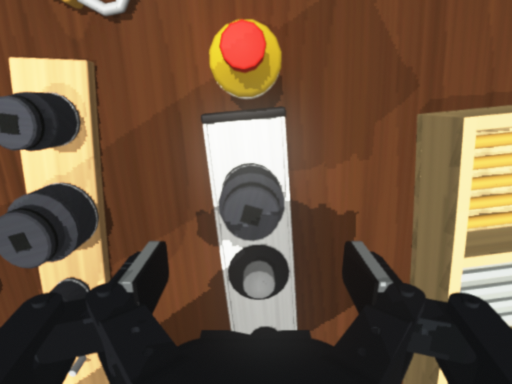

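Socket 36 stands on its disc at (252,202), upright, with holder 41 next to it at (258,272). Next is socket 41.

```bash
python3 -m crank '[[[0,-0.1,-0.9,0,0,0,0],[0,-0.1,-0.9,0,0,0,0],[0,-0.1,-0.9,0,0,0,0],[0,-0.1,-0.9,0,0,0,0],[0,-0.1,-0.9,0,0,0,0],[0,-0.1,-0.9,0,0,0,0],[0,-0.22,-1,0,0,0,0],[0,0,-0.25,0,0,0,0]]]'; python3 -m crank '[[[0,0,0,0,0,0,0],[0,0,0,0,0,0,0]]]'
python3 -c "
from h import *
todo(.4565,.1155,.021)"
```

```text
clock: 10.03
eef_pos: [0.4504, 0.1135, 0.1067]
ee_rot: [-3.139, 0.002, 1.521]
force: [0.4, -0.5, 0.7]
opening: 0.0856
gripper_force: 0.0
clock: 10.2
eef_pos: [0.4545, 0.114, 0.1078]
ee_rot: [3.141, 0.0, 1.52]
force: [0.2, -0.3, -0.3]
opening: 0.0854
gripper_force: 0.0
t 10.20 pos [0.4545 0.114  0.1078] turn units [0.01  0.005 0.   ] shift units now [0.07 0.07 3.47] after turn [0.06 0.08 3.47] F [ 0.2 -0.3 -0.3] open 0.0854 grip 0.0
```

```bash
python3 -m crank '[[[0,0.06,0.07,0.8,0,0,0],[0,0,0,1,0,0,0],[0,0,0,0.8,0,0,0],[0,0,0,0.5,0,0,0],[0,0,0,0.33,0,0,0],[0,0,0,0,0,0,0]]]'; python3 -m crank '[[[1,0,0,0,0,0,0],[1,0,0,0,0,0,0],[1,0,0,0,0,0,0],[1,0,0,0,0,0,0],[1,0,0,0,0,0,0],[1,0,0,0,0,0,0],[1,0,0,0,0,0,0]]]'
python3 -m crank '[[[1,0,0,-0.3,0,0,0],[1,0,0,-0.7,0,0,0],[1,0,0,-1,0,0,0],[1,0,0,-1,0,0,0],[1,0,0,-1,0,0,0],[1,0,0,0,0,0,0],[1,0,0,0,0,0,0]]]'
python3 -c "
from h import *
todo(.6235,.0473,.0205)
im=cap('wrist');cv2.imwrite('pics/w5.png',im['frame'])"
```

```text
clock: 10.7
eef_pos: [0.4554, 0.1158, 0.0205]
ee_rot: [-3.139, -0.0, 1.52]
force: [0.1, 0.2, 0.0]
opening: 0.0854
gripper_force: 0.0
clock: 11.28
eef_pos: [0.4569, 0.1159, 0.0233]
ee_rot: [3.139, -0.0, 1.52]
force: [-1.4, 0.1, 6.8]
opening: 0.0553
gripper_force: 62.9
clock: 11.87
eef_pos: [0.4563, 0.1154, 0.1228]
ee_rot: [3.139, 0.001, 1.52]
force: [-0.7, -0.3, -6.3]
opening: 0.0555
gripper_force: 66.0
t 11.87 pos [0.4563 0.1154 0.1228] turn units [ 0.02666667  0.00666667 -0.        ] shift units now [-2.38  6.81  4.11] after turn [-2.38  6.82  4.09] F [-0.7 -0.3 -6.3] open 0.0555 grip 66.0
```

View pics/w5.png

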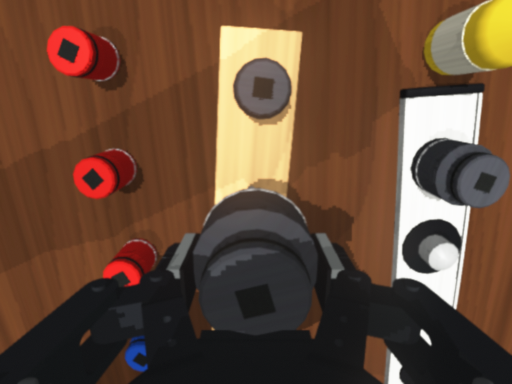

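Socket 41 is held upright. I carry it to holder 41.

```bash
python3 -m crank '[[[1,-0.34,0.95,0,0,0,0],[1,-0.34,0.95,0,0,0,0],[1,-0.34,0.95,0,0,0,0],[1,-0.34,0.95,0,0,0,0],[1,-0.34,0.95,0,0,0,0],[1,-0.34,0.95,0,0,0,0],[1,-0.34,0.95,0,0,0,0],[1,0,0.2,0,0,0,0]]]'; python3 -m crank '[[[1,0,0,0,0,0,0],[1,0,0,0.5,0,0,0],[1,0,0,0.5,0,0,0],[1,0,0,0.7,0,0,0],[1,0,0,0.3,0,0,0],[1,0,0,0,0,0,0],[1,0,0,0,0,0,0]]]'
python3 -c "
from h import *
todo(.6235,.0473,.0233)"
```

```text
clock: 12.58
eef_pos: [0.6255, 0.0441, 0.1188]
ee_rot: [-3.139, 0.001, 1.517]
force: [-0.9, -1.0, -4.8]
opening: 0.0557
gripper_force: 66.2
clock: 13.17
eef_pos: [0.6229, 0.0478, 0.0711]
ee_rot: [-3.14, 0.0, 1.521]
force: [0.7, -0.8, -4.6]
opening: 0.0556
gripper_force: 66.2
t 13.17 pos [0.6229 0.0478 0.0711] turn units [-0.01333333  0.00166667  0.00833333] shift units now [-0.02  0.03  1.91] after turn [-0.02  0.02  1.91] F [ 0.7 -0.8 -4.6] open 0.0556 grip 66.2
```

```bash
python3 -m crank '[[[1,0,0,0.5,0,0,0],[1,0,0,0.5,0,0,0],[1,0,0,0.5,0,0,0],[1,0,0,0.2,0,0,0],[1,0,0,0,0,0,0],[1,0,0,0,0,0,0]]]'; python3 -m crank '[[[1,0,0,0.08,0,0,0],[1,0,0,0,0,0,0],[1,0,0,0.04,0,0,0],[1,0,0,0,0,0,0]]]'; python3 -m crank '[[[1,0,0,0.04,0,0,0],[1,0,0,0,0,0,0],[1,0,0,0,0,0,0]]]'
```

```text
clock: 13.67
eef_pos: [0.6235, 0.0476, 0.0289]
ee_rot: [-3.141, -0.0, 1.52]
force: [-0.6, 0.4, -5.9]
opening: 0.0553
gripper_force: 66.2
clock: 14.0
eef_pos: [0.6239, 0.0475, 0.0265]
ee_rot: [3.141, 0.0, 1.52]
force: [-0.6, 0.3, -5.6]
opening: 0.0556
gripper_force: 66.2
clock: 14.25
eef_pos: [0.6238, 0.0475, 0.0253]
ee_rot: [3.142, 0.0, 1.52]
force: [0.1, 0.5, -5.1]
opening: 0.0556
gripper_force: 66.2
```

```bash
python3 -m crank '[[[1,0,0,0.06,0,0,0],[1,0,0,0,0,0,0],[1,0,0,0,0,0,0]]]'; python3 -m crank '[[[1,0,0,0.04,0,0,0],[1,0,0,0,0,0,0],[1,0,0,0,0,0,0]]]';python3 -m crank '[[[1,0,0,0.04,0,0,0],[1,0,0,0,0,0,0],[1,0,0,0,0,0,0]]]'
```

```text
clock: 14.5
eef_pos: [0.6237, 0.0475, 0.0237]
ee_rot: [-3.141, 0.0, 1.52]
force: [-0.7, -0.3, -5.7]
opening: 0.0555
gripper_force: 66.2
clock: 14.75
eef_pos: [0.6238, 0.0476, 0.0235]
ee_rot: [3.141, 0.0, 1.52]
force: [-4.9, -1.2, 5.1]
opening: 0.0557
gripper_force: 67.4
clock: 15.0
eef_pos: [0.6238, 0.0476, 0.0234]
ee_rot: [3.141, 0.001, 1.52]
force: [-9.8, -1.7, 15.1]
opening: 0.0555
gripper_force: 68.4
```

Seated. I release and go on to socket 24.

```bash
python3 -m crank '[[[0.7,0,0,-0.03,0,0,0],[0.3,0,0,-0.03,0,0,0],[0,0,0,0,0,0,0],[0,0,0,0,0,0,0],[0,0,0,0,0,0,0]]]'; python3 -m crank '[[[0,0,0,-0.5,0,0,0],[0,0,0,-1,0,0,0],[0,0,0,-1,0,0,0],[0,0,0,-1,0,0,0],[0,0,0,0,0,0,0]]]'
python3 -c "
from h import *
todo(.444,.036,.021)
im=cap('wrist');P=cloud(im)
for c0,z in [((.621,.1265),.066),((.624,.0475),.07)]:
    m=(np.hypot(P[...,0]-c0[0],P[...,1]-c0[1])<.03)&(P[...,2]>z-.012)&(P[...,2]<.09)
    t=P[m]; print(len(t), np.percentile(t[:,2],[5,50,95]) if len(t) else '')
"
```

```text
clock: 15.42
eef_pos: [0.6241, 0.0476, 0.0234]
ee_rot: [3.141, -0.0, 1.52]
force: [0.3, -0.5, 0.4]
opening: 0.0856
gripper_force: 0.0
clock: 15.83
eef_pos: [0.6265, 0.0485, 0.1171]
ee_rot: [3.134, -0.001, 1.521]
force: [0.2, 0.5, -0.2]
opening: 0.0856
gripper_force: 0.0
t 15.83 pos [0.6265 0.0485 0.1171] turn units [ 0.075 -0.01   0.005] shift units now [-0.87 -7.29  3.79] after turn [-0.87 -7.26  3.84] F [ 0.2  0.5 -0.2] open 0.0856 grip 0.0
3269 [0.06453244 0.06585872 0.06704818]
3201 [0.06610021 0.06983451 0.07097332]
```

Both placed tops are at 66 and 70 mm, so both are fully seated.

```bash
python3 -m crank '[[[0,-0.12,-0.95,0,0,0,0],[0,-0.12,-0.95,0,0,0,0],[0,-0.12,-0.95,0,0,0,0],[0,-0.12,-0.95,0,0,0,0],[0,-0.12,-0.95,0,0,0,0],[0,-0.12,-0.95,0,0,0,0],[0,-0.12,-0.95,0,0,0,0],[0,0,-0.6,0,0,0,0]]]'; python3 -m crank '[[[0,0,0,0,0,0,0],[0,0,0,0,0,0,0]]]'
python3 -c "
from h import *
todo(.444,.036,.0205)"
```

```text
clock: 16.55
eef_pos: [0.4392, 0.0351, 0.1101]
ee_rot: [-3.14, 0.001, 1.52]
force: [0.1, -0.6, 0.2]
opening: 0.0851
gripper_force: 0.0
clock: 16.72
eef_pos: [0.4414, 0.0353, 0.1109]
ee_rot: [3.141, 0.001, 1.52]
force: [0.5, 0.4, 0.5]
opening: 0.0856
gripper_force: 0.0
t 16.72 pos [0.4414 0.0353 0.1109] turn units [0.005      0.01166667 0.        ] shift units now [0.04 0.1  3.62] after turn [0.03 0.1  3.62] F [0.5 0.4 0.5] open 0.0856 grip 0.0
```

```bash
python3 -m crank '[[[0,0.03,0.1,0.8,0,0,0],[0,0,0,1,0,0,0],[0,0,0,0.8,0,0,0],[0,0,0,0.5,0,0,0],[0,0,0,0.4,0,0,0],[0,0,0,0,0,0,0]]]'; python3 -m crank '[[[1,0,0,0,0,0,0],[1,0,0,0,0,0,0],[1,0,0,0,0,0,0],[1,0,0,0,0,0,0],[1,0,0,0,0,0,0],[1,0,0,0,0,0,0],[1,0,0,0,0,0,0],[1,0,0,0,0,0,0]]]'
python3 -m crank '[[[1,0,0,-0.3,0,0,0],[1,0,0,-0.7,0,0,0],[1,0,0,-1,0,0,0],[1,0,0,-1,0,0,0],[1,0,0,-1,0,0,0],[1,0,0,0,0,0,0],[1,0,0,0,0,0,0]]]'
python3 -c "
from h import *
todo(.6265,-.0324,.0205)
im=cap('wrist');cv2.imwrite('pics/w6.png',im['frame'])"
```

```text
clock: 17.22
eef_pos: [0.4436, 0.0366, 0.0218]
ee_rot: [-3.139, -0.001, 1.521]
force: [0.3, -0.7, 0.2]
opening: 0.0855
gripper_force: 0.0
clock: 17.88
eef_pos: [0.4449, 0.0363, 0.0243]
ee_rot: [3.14, 0.001, 1.52]
force: [-2.1, -0.8, 7.4]
opening: 0.0323
gripper_force: 59.0
clock: 18.47
eef_pos: [0.445, 0.0362, 0.1247]
ee_rot: [3.139, 0.001, 1.52]
force: [-0.5, -0.3, -2.4]
opening: 0.0324
gripper_force: 60.1
t 18.47 pos [0.445  0.0362 0.1247] turn units [0.02833333 0.01       0.        ] shift units now [-2.37  7.38  4.19] after turn [-2.37  7.39  4.17] F [-0.5 -0.3 -2.4] open 0.0324 grip 60.1
```

View pics/w6.png

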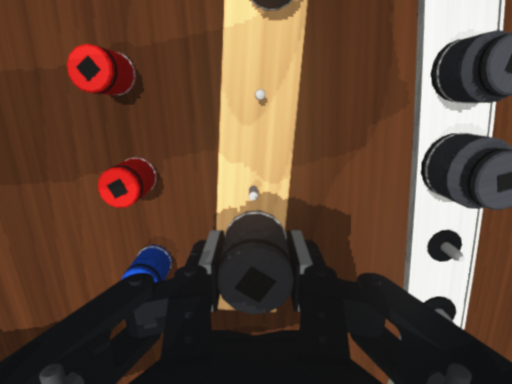

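Socket 24 is held upright, and its holder is at (445,245). The seated TCP height should be 0.0243.

```bash
python3 -m crank '[[[1,-0.32,0.97,0,0,0,0],[1,-0.32,0.97,0,0,0,0],[1,-0.32,0.97,0,0,0,0],[1,-0.32,0.97,0,0,0,0],[1,-0.32,0.97,0,0,0,0],[1,-0.32,0.97,0,0,0,0],[1,-0.32,0.97,0,0,0,0],[1,-0.1,0.6,0,0,0,0]]]'; python3 -m crank '[[[1,0,0,0,0,0,0],[1,0,0,0.5,0,0,0],[1,0,0,0.5,0,0,0],[1,0,0,0.7,0,0,0],[1,0,0,0.3,0,0,0],[1,0,0,0,0,0,0],[1,0,0,0,0,0,0]]]'
python3 -c "
from h import *
todo(.6265,-.0324,.0243)"
```

```text
clock: 19.18
eef_pos: [0.6267, -0.0333, 0.121]
ee_rot: [-3.139, 0.0, 1.519]
force: [0.0, -0.8, -3.4]
opening: 0.0324
gripper_force: 60.2
clock: 19.77
eef_pos: [0.6249, -0.0311, 0.0727]
ee_rot: [-3.14, 0.0, 1.521]
force: [0.6, -0.4, -2.3]
opening: 0.0323
gripper_force: 60.2
t 19.77 pos [ 0.6249 -0.0311  0.0727] turn units [-0.01333333  0.          0.00833333] shift units now [-0.05  0.07  1.93] after turn [-0.05  0.06  1.93] F [ 0.6 -0.4 -2.3] open 0.0323 grip 60.2
```

```bash
python3 -m crank '[[[1,-0.05,0.04,0.5,0,0,0],[1,0,0,0.5,0,0,0],[1,0,0,0.5,0,0,0],[1,0,0,0.2,0,0,0],[1,0,0,0,0,0,0],[1,0,0,0,0,0,0]]]'; python3 -m crank '[[[1,0,0,0.1,0,0,0],[1,0,0,0,0,0,0],[1,0,0,0.05,0,0,0],[1,0,0,0,0,0,0]]]'; python3 -m crank '[[[1,0,0,0.05,0,0,0],[1,0,0,0,0,0,0],[1,0,0,0,0,0,0]]]';python3 -m crank '[[[1,0,0,0.04,0,0,0],[1,0,0,0,0,0,0],[1,0,0,0,0,0,0]]]'
```

```text
clock: 20.27
eef_pos: [0.6265, -0.0325, 0.0304]
ee_rot: [-3.141, -0.0, 1.52]
force: [-0.3, 0.1, -1.7]
opening: 0.0322
gripper_force: 60.3
clock: 20.6
eef_pos: [0.6268, -0.0327, 0.0272]
ee_rot: [3.141, 0.0, 1.52]
force: [-0.3, 0.3, -1.9]
opening: 0.0326
gripper_force: 60.3
clock: 20.85
eef_pos: [0.6267, -0.0327, 0.0258]
ee_rot: [3.142, 0.0, 1.52]
force: [-0.0, 0.5, -2.1]
opening: 0.0325
gripper_force: 60.3
clock: 21.1
eef_pos: [0.6267, -0.0327, 0.0247]
ee_rot: [-3.142, 0.0, 1.52]
force: [-0.6, -0.3, -2.1]
opening: 0.0322
gripper_force: 60.3
```

```bash
python3 -m crank '[[[1,0,0,0.04,0,0,0],[1,0,0,0,0,0,0],[1,0,0,0,0,0,0]]]'; python3 -m crank '[[[1,0,0,0.03,0,0,0],[1,0,0,0,0,0,0],[1,0,0,0,0,0,0]]]'
```

```text
clock: 21.35
eef_pos: [0.6269, -0.0327, 0.0244]
ee_rot: [3.141, 0.0, 1.52]
force: [-3.1, 0.0, 6.0]
opening: 0.0321
gripper_force: 61.0
clock: 21.6
eef_pos: [0.6269, -0.0327, 0.0244]
ee_rot: [3.141, 0.001, 1.52]
force: [-6.6, -1.1, 13.0]
opening: 0.0321
gripper_force: 61.8
```

Seated. I release, retreat and head for socket 30.

```bash
python3 -m crank '[[[0.7,0,0,-0.03,0,0,0],[0.3,0,0,-0.03,0,0,0],[0,0,0,0,0,0,0],[0,0,0,0,0,0,0],[0,0,0,0,0,0,0],[0,0,0,0,0,0,0]]]'; python3 -m crank '[[[0,0,0,-0.5,0,0,0],[0,0,0,-1,0,0,0],[0,0,0,-1,0,0,0],[0,0,0,-1,0,0,0],[0,0,0,0,0,0,0]]]'
python3 -m crank '[[[0,1,-0.85,-0.1,0,0,0],[0,1,-0.85,0,0,0,0],[0,1,-0.85,0,0,0,0],[0,1,-0.85,0,0,0,0],[0,1,-0.85,0,0,0,0],[0,1,-0.85,0,0,0,0],[0,1,-0.85,0,0,0,0],[0,1,-0.85,0,0,0,0]]]'
python3 -m crank '[[[0,0,0,0,0,0,0],[0,0,0,0,0,0,0]]]'
python3 -c "
from h import *
todo(.4655,.198,.021)
im=cap('wrist');P=cloud(im)
m=(np.hypot(P[...,0]-.4655,P[...,1]-.198)<.035)&(P[...,2]>.022)&(P[...,2]<.09);a=P[m]
print(len(a),cv2.minEnclosingCircle(a[:,:2].astype(np.float32)),np.percentile(a[:,2],95))"
```

```text
clock: 22.1
eef_pos: [0.6267, -0.0326, 0.0244]
ee_rot: [-3.142, -0.0, 1.52]
force: [0.7, -0.4, 0.4]
opening: 0.0854
gripper_force: 0.0
clock: 22.52
eef_pos: [0.6294, -0.0322, 0.1184]
ee_rot: [3.134, 0.0, 1.521]
force: [1.2, -0.3, 0.7]
opening: 0.0854
gripper_force: 0.0
clock: 23.18
eef_pos: [0.466, 0.1768, 0.1152]
ee_rot: [3.141, 0.0, 1.52]
force: [1.1, -0.2, -0.8]
opening: 0.0853
gripper_force: 0.0
clock: 23.35
eef_pos: [0.4662, 0.1773, 0.1153]
ee_rot: [3.14, 0.0, 1.524]
force: [0.3, -0.4, 0.1]
opening: 0.0855
gripper_force: 0.0
t 23.35 pos [0.4662 0.1773 0.1153] turn units [0.01166667 0.00333333 0.04166667] shift units now [ 0.83 -0.07  3.77] after turn [ 0.83 -0.07  3.77] F [ 0.3 -0.4  0.1] open 0.0855 grip 0.0
2739 ((0.4655453860759735, 0.1973118633031845), 0.020896723493933678) 0.06295723886975464
```

```bash
python3 -m crank '[[[0,0.8,-0.07,0,0,0,0],[0,0,0,0.8,0,0,0],[0,0,0,1,0,0,0],[0,0,0,1,0,0,0],[0,0,0,0.5,0,0,0],[0,0,0,0.4,0,0,0],[0,0,0,0,0,0,0]]]'; python3 -m crank '[[[1,0,0,0,0,0,0],[1,0,0,0,0,0,0],[1,0,0,0,0,0,0],[1,0,0,0,0,0,0],[1,0,0,0,0,0,0],[1,0,0,0,0,0,0],[1,0,0,0,0,0,0],[1,0,0,0,0,0,0]]]'
python3 -m crank '[[[1,0,0,-0.3,0,0,0],[1,0,0,-0.7,0,0,0],[1,0,0,-1,0,0,0],[1,0,0,-1,0,0,0],[1,0,0,-1,0,0,0],[1,0,0,0,0,0,0],[1,0,0,0,0,0,0]]]'
python3 -c "
from h import *
todo(.6295,-.1113,.0205)
im=cap('wrist');cv2.imwrite('pics/w7.png',im['frame'])"
```

```text
clock: 23.98
eef_pos: [0.4659, 0.1948, 0.0207]
ee_rot: [-3.139, 0.001, 1.519]
force: [-1.0, -0.7, -0.6]
opening: 0.0852
gripper_force: 0.0
clock: 24.65
eef_pos: [0.4669, 0.1959, 0.0234]
ee_rot: [3.14, 0.0, 1.52]
force: [-3.2, -1.5, 9.8]
opening: 0.0407
gripper_force: 59.4
clock: 25.23
eef_pos: [0.4669, 0.1958, 0.1233]
ee_rot: [3.139, -0.0, 1.52]
force: [0.0, -0.9, -3.6]
opening: 0.0396
gripper_force: 61.5
t 25.23 pos [0.4669 0.1958 0.1233] turn units [ 0.02666667 -0.00166667  0.00166667] shift units now [-11.94   7.11   4.13] after turn [-11.94   7.12   4.11] F [ 0.  -0.9 -3.6] open 0.0396 grip 61.5
```

View pics/w7.png

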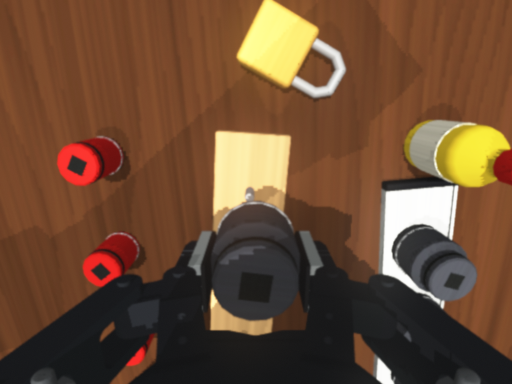

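Socket 30 is held upright, about 1.5 mm ahead in y, which I allow for. I carry it to the last holder.

```bash
python3 -m crank '[[[1,-1,0.3,0,0,0,0],[1,-1,0.6,0,0,0,0],[1,-1,0.6,0,0,0,0],[1,-1,0.6,0,0,0,0],[1,-1,0.6,0,0,0,0],[1,-1,0.6,0,0,0,0],[1,-1,0.6,0,0,0,0],[1,-1,0.6,0,0,0,0]]]'; python3 -m crank '[[[1,-1,0.6,0,0,0,0],[1,-1,0.6,0,0,0,0],[1,-1,0.7,0,0,0,0],[1,-1,0.7,0,0,0,0],[1,0,0,0,0,0,0],[1,0,0,0,0,0,0]]]'
python3 -c "
from h import *
todo(.6295,-.1128,.0234)"
```

```text
clock: 25.95
eef_pos: [0.568, -0.0112, 0.1203]
ee_rot: [-3.139, 0.0, 1.52]
force: [0.1, 0.8, -2.4]
opening: 0.0405
gripper_force: 61.5
clock: 26.45
eef_pos: [0.6277, -0.115, 0.1195]
ee_rot: [-3.138, -0.0, 1.517]
force: [0.0, 1.0, -4.6]
opening: 0.0399
gripper_force: 61.7
t 26.45 pos [ 0.6277 -0.115   0.1195] turn units [-0.03166667 -0.00333333 -0.02666667] shift units now [0.09 0.08 3.84] after turn [0.09 0.07 3.84] F [ 0.   1.  -4.6] open 0.0399 grip 61.7
```

```bash
python3 -m crank '[[[1,0.08,0.05,0.6,0,0,0],[1,0,0,0.7,0,0,0],[1,0,0,0.7,0,0,0],[1,0,0,0,0,0,0],[1,0,0,0,0,0,0]]]'
python3 -c "
from h import *
todo(.6295,-.1128,.0234)"
```

```text
clock: 26.87
eef_pos: [0.6284, -0.1095, 0.0702]
ee_rot: [-3.138, -0.001, 1.522]
force: [0.7, 0.0, -2.0]
opening: 0.0402
gripper_force: 61.6
t 26.87 pos [ 0.6284 -0.1095  0.0702] turn units [-0.03166667 -0.00666667  0.02      ] shift units now [-0.13  0.06  1.87] after turn [-0.13  0.05  1.87] F [ 0.7  0.  -2. ] open 0.0402 grip 61.6
```

```bash
python3 -m crank '[[[1,-0.12,0.03,0.3,0,0,0],[1,0,0,0,0,0,0],[1,0,0,0.5,0,0,0],[1,0,0,0.5,0,0,0],[1,0,0,0.3,0,0,0],[1,0,0,0,0,0,0],[1,0,0,0,0,0,0]]]'; python3 -m crank '[[[1,0,0,0.1,0,0,0],[1,0,0,0,0,0,0],[1,0,0,0.05,0,0,0],[1,0,0,0,0,0,0]]]'; python3 -m crank '[[[1,0,0,0.05,0,0,0],[1,0,0,0,0,0,0],[1,0,0,0,0,0,0]]]'
```

```text
clock: 27.45
eef_pos: [0.6299, -0.1138, 0.0312]
ee_rot: [-3.14, -0.0, 1.521]
force: [0.7, 0.0, -3.0]
opening: 0.0403
gripper_force: 61.6
clock: 27.78
eef_pos: [0.6305, -0.114, 0.0285]
ee_rot: [3.141, 0.0, 1.52]
force: [0.5, -0.7, -3.5]
opening: 0.0404
gripper_force: 61.7
clock: 28.03
eef_pos: [0.6304, -0.114, 0.0271]
ee_rot: [3.142, 0.0, 1.52]
force: [-0.4, -0.2, -3.4]
opening: 0.0404
gripper_force: 61.7
```

```bash
python3 -m crank '[[[1,0.04,0,0.08,0,0,0],[1,0,0,0,0,0,0],[1,0,0,0,0,0,0]]]'; python3 -m crank '[[[1,0,0,0.05,0,0,0],[1,0,0,0,0,0,0],[1,0,0,0,0,0,0]]]';python3 -m crank '[[[1,0,0,0.04,0,0,0],[1,0,0,0,0,0,0],[1,0,0,0,0,0,0]]]'
```

```text
clock: 28.28
eef_pos: [0.6303, -0.1128, 0.0249]
ee_rot: [-3.141, -0.0, 1.521]
force: [0.4, -0.3, -3.3]
opening: 0.0401
gripper_force: 61.7
clock: 28.53
eef_pos: [0.6304, -0.113, 0.0238]
ee_rot: [-3.142, 0.0, 1.52]
force: [0.8, -0.2, -3.5]
opening: 0.0402
gripper_force: 61.8
clock: 28.78
eef_pos: [0.6305, -0.113, 0.0235]
ee_rot: [3.141, 0.0, 1.52]
force: [-4.4, -0.3, 5.3]
opening: 0.0399
gripper_force: 62.5
```

Seated. I release, retreat and check everything.

```bash
python3 -m crank '[[[0.7,0,0,0,0,0,0],[0.3,0,0,-0.02,0,0,0],[0,0,0,0,0,0,0],[0,0,0,0,0,0,0],[0,0,0,0,0,0,0],[0,0,0,0,0,0,0]]]'; python3 -m crank '[[[0,0,0,-0.5,0,0,0],[0,0,0,-1,0,0,0],[0,0,0,-1,0,0,0],[0,0,0,-1,0,0,0],[0,0,0,-1,0,0,0],[0,0,0,-1,0,0,0],[0,0,0,0,0,0,0]]]'
python3 -m crank '[[[0,-1,-1,0,0,0,0],[0,-1,-1,0,0,0,0],[0,-1,-1,0,0,0,0],[0,-1,0,0,0,0,0],[0,-1,0,0,0,0,0],[0,-1,0,0,0,0,0],[0,0,0,0,0,0,0],[0,0,0,0,0,0,0]]]'
python3 - <<'E'
from h import *
t=cap("top");s=cap("scene")
for im in (t,s):
  P=cloud(im)
  for c0,z in [((.621,.1265),.066),((.624,.0475),.07),((.627,-.0325),.058),((.630,-.1115),.062)]:
    m=(np.hypot(P[...,0]-c0[0],P[...,1]-c0[1])<.035)&(P[...,2]>.03)&(P[...,2]<.1);a=P[m]
    zt=np.percentile(a[:,2],95);b=a[a[:,2]>zt-.005]
    print(z,len(a),zt.round(4),np.round(cv2.minEnclosingCircle(b[:,:2].astype(np.float32))[0],4))
P=cloud(t)
for n,(u,v) in dict(bottle=(161,123),tape=(340,226)).items():
    c0=onplane(t,u,v,.05);m=(np.hypot(P[...,0]-c0[0],P[...,1]-c0[1])<.06)&(P[...,2]>.02);a=P[m];print(n,a.min(0).round(3),a.max(0).round(3))
cv2.imwrite("pics/end.png",cv2.vconcat([t["frame"][90:260,120:400],s["frame"][150:320,110:390]]))
E
```

```text
clock: 29.28
eef_pos: [0.6305, -0.113, 0.0233]
ee_rot: [3.141, 0.0, 1.52]
force: [0.4, -0.4, 0.3]
opening: 0.0854
gripper_force: 0.0
clock: 29.87
eef_pos: [0.6329, -0.1127, 0.1675]
ee_rot: [3.133, 0.001, 1.521]
force: [1.2, 0.9, 0.9]
opening: 0.0858
gripper_force: 0.0
clock: 30.53
eef_pos: [0.5475, -0.2606, 0.1611]
ee_rot: [3.141, 0.0, 1.517]
force: [0.5, 0.1, 0.9]
opening: 0.0856
gripper_force: 0.0
0.066 461 0.0663 [0.6187 0.1279]
0.07 600 0.07 [0.622  0.0485]
0.058 233 0.058 [ 0.6249 -0.0329]
0.062 339 0.0622 [ 0.6285 -0.1114]
0.066 587 0.0661 [0.6224 0.1267]
0.07 745 0.0701 [0.6249 0.0494]
0.058 308 0.0583 [ 0.6276 -0.033 ]
0.062 413 0.0622 [ 0.6315 -0.1115]
bottle [0.598 0.203 0.021] [0.641 0.245 0.111]
tape [ 0.357 -0.201  0.02 ] [ 0.454 -0.134  0.554]
```

View pics/end.png

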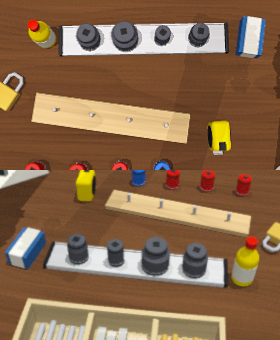

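All four sockets stand upright on their holders, with tops at the exact seated heights. The bottle and tape are in place (the arm overhead only disturbs the tape's depth reading).

```bash
python3 -c "
from h import *
print(order.sign_off())"
```

```text
the job is handed in; nothing more can be done
None
```

All four sockets are fully seated on their matching holders, the oil bottle and tape measure were not moved, and the job was handed in at about 31 s.

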